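# Hold a box-section offcut in the corner of a drill jig

## Robot

A 7-joint arm with a two-finger parallel gripper is mounted at the origin on the work surface. World frame = base frame: x ahead of the robot, y to its left, z up, the work surface at z = 0. Lengths are in m, angles in rad, forces in N, time in s.
With the tool pointing down it reaches from about 0.425 to 1.025 m from the base axis. Payload 9.4 kg.
Tool frame: the origin (TCP) lies on the centre line of the jaws, within the pads' length; the fingertips stand 11 mm ahead of it and the grasp point (between the pads) lies 8 mm behind it; x points along the fingers, z is the direction in which the jaws open and shut, and the axes are right-handed (so a half turn about x gives the same grasp; the last joint's range is limited). The gripper opens to 85 mm and grips with 20 to 120 N. Pads are 22 mm wide; open, the fingers measure 114 mm over their backs; the gripper's body (76 mm by 85 mm) begins 54 mm behind the grasp point. The pads swing forward as they close: fully open they stand 13 mm farther back than shut.
Start: joints at [1.153, 0.599, -0.003, 1.599, 0.002, 0.943, -0.08], TCP at [0.242, -0.683, 0.242] pointing down, gripper open.
Joint ranges: [-2.57, 2.57], [-0.35, 1.97], [-1.29, 1.29], [0.11, 2.56], [-1.05, 4.19], [0.11, 1.86], [-2.63, 2.63]. Speed limits (rad/s): [2.22, 2.22, 3.01, 3.01, 3.14, 3.14, 3.14].

## Interface

Orientations are given as [roll, pitch, yaw] about the fixed x, y, z axes, in that order (R = Rz(yaw) Ry(pitch) Rx(roll)).
In Python, from cell import bot gives the robot as it stands.
- The arm moves only by the tool move_arm, never from a script. Its arguments are lists of equal length, an entry for each row: "slide": the shift along the tool's x, y, z in mm, a list of three; "rotation": the turn, a rotation vector about the tool's x, y, z in degrees, a list of three. In form: {"slide": [[x, y, z], ...], "rotation": [[ax, ay, az], ...]}. A call has 1 to 10 rows; each row is the pose to reach, as a shift and turn from the pose commanded when the call began, along the tool's axes at that moment; what a row does not reach only later rows make up. A row lasts 1/12 s, in which the tool goes at most 41.7 mm and 7.16 degrees, less where a joint would pass 70% of its speed; a pose out of reach is approached as far as the arm can. A call with a gripper value outside its range is refused whole. "fingers" is the opening, from -1 (shut) to 1 (fully open), set as the call begins (left out, the last holds). The fingers move at their own pace and stop on an object; "squeeze" is the grip in N (left out, the last holds). Time passes only in rows, so rows that repeat a pose let the fingers close. It gives the time, the measured TCP pose, the force and the opening at its end, in the units of the state.
- bot.get_state(): the state, without advancing time (a new reading comes with each control period).
- bot.get_image(name): name is "scene" or "top"; returns a dict with "image" (480x640x3 uint8, red, green, blue), "camera_matrix" (3x3 intrinsics, pixels), "dist" ([k1, k2, p1, p2, k3] as OpenCV has them; the pictures are not rectified), "eye" and "attitude" of the camera in the world. Camera axes: x right, y down, z forward; pixel columns grow to the right and rows downward; lengths in m; the calibration is good to about 2 mm. A picture is of the moment at which its call begins. There is no depth.
- bot.job_done(): hands the job in, once; it reports no verdict.
The state is a dict: "time": time; "q": joint angles; "dq": joint speeds; "joint_efforts": joint torques, N m; "tool_pos": TCP position; "tool_rot": TCP orientation; "wrist_force": force on the tool from outside, world axes, zero at the start; "ft_torque": the same for the moment, N m; "width": finger opening in m.
Only numpy, scipy, OpenCV 4.12 (cv2) and the standard library are available. Lean on these libraries where they do the work, as an engineer would, in place of code of your own. Each camera call takes 0.05 s, during which the arm holds its last target. There are 200 camera calls.

## Task

Swing the drill jig's flip stop down, then stand the short steel box-section tube in the jig on the same face it lies on now, long side flat against the fence and its end under the drill bush and up against the stop. Finish while holding it there for drilling: keep pressing the tube down on the base plate, into the fence and against the stop all at once, firmly (about as hard as a one-kilogram bag weighs downwards, and a bit harder into the fence and the stop), and do not let go. Leave the other things on the bench where they are.

Things in the scene. Friction and masses are not known exactly. Their poses are not given: they have to be found in the camera images.
- jig: steel drill jig bolted to the bench; place and yaw vary. Origin = locating corner: on the base plate's top (15 mm above the bench), in the planes of the fence's face and the lowered stop's face. +x points into the fence (away from the robot when unturned), +y along the fence towards the stop, z up. Jig measures below are in mm from here, along these axes
- bush (a point): underside centre of the drill bush (jig x -21, y -35, z 57) in the arm that reaches over the tube's place: arm x -40 to 47, y -50 to -20, z 58 to 70, bush up to z 78; its post stands behind the fence, x 22 to 47. So 57 mm are free above the base plate under it
- base_plate: the jig's flat base plate, 15 mm thick, x -80 to 60, y -222 to 42 mm from the jig's origin, top at the height of the jig's origin (this body's origin and axes are the jig's); ground steel, the tube slides easily on it (friction about 0.3)
- fence: the jig's fence, a low steel bar 20 mm high and 20 mm thick along the jig's y, x 0 to 20, y -222 to 42 mm; its face looks to the jig's -x (this body's origin and axes are the jig's)
- flip_stop (a joint): flip stop's hinge, rad: 0 = down (working), 2.45 = limit thrown back; starts 2.05 to 2.35, leaning back away from the robot, held by a stiff hinge. Hinge line: along jig y at x 12, z 34, in a bracket at y 14 to 28, up to z 48. Push the raised stop from behind towards jig -x: below about 1.3 it drops to 0 of itself. A push along the fence does not turn it
- stop_foot: plate of the flip stop (origin on the hinge line, axes turn with it, the jig's when down): 12 thick (jig y 0 to 12), 36 wide, 39 tall, outer edge 54 from the hinge. Down it spans jig x -42 to -6, z 2 to 41; its face at jig y = 0 stops the tube. Thrown back its top is at z 85 to 100, its rearmost edge at x 40 to 57, z 65 to 85
- tube: workpiece: steel rectangular box-section tube 140 mm long, 40 wide, 50 tall, 4 wall, open ends, 0.55 to 0.82 kg. Origin: centre of its underside; y along its length, x across its width, z up. Lies on the bench in one of three places, left or right of the jig. Seated, its origin is at jig x -20, y -70, z 0 (either end may face the stop)
- angle_offcut: bystander: L-shaped steel angle offcut, 130 mm long, 40 x 40 mm, 5 mm thick; origin at the centre of its underside, y along its length
- flat_offcut: bystander: steel flat bar offcut 150 x 50 x 12 mm; origin at the centre of its underside, y along its length
- spanner: bystander: open spanner, 190 mm, lying in front of the jig; origin at its underside, x along it
- hammer: bystander: hammer, 300 mm, lying behind the jig; origin at its underside, x along it
- oil_bottle: bystander: grey closed bottle, 60 mm across, 170 mm tall; origin at its underside
- bolt_jar: bystander: glass jar with steel lid, 72 mm across, 85 mm tall; origin at its underside
- wire_brush: bystander: brush, 200 mm; origin at its underside, x along it
- cordless_drill: bystander: cordless drill lying on its side, about 230 x 200 x 70 mm; origin on the bench under the drill's body, chuck to -y, battery to +x
Not all that is in view belongs to the job. Leave any pink look-alike of the tube alone.

How it is judged:
On the way, in this order (a step that is already met when the one before it is completed fails the run):
1. the flip stop is swung down (value of joint flip_stop below 0.05 rad), for 0.2 s.
2. the tube stands in the corner of the jig, on the base plate, against fence and stop (x of tube in the frame of jig between -0.0225 and -0.018 m and y of tube in the frame of jig between -0.0735 and -0.0675 m and z of tube in the frame of jig between -0.002 and 0.002 m and angle between the y axis of tube and the y axis of jig, either way round below 0.025 rad and angle between tube's own z axis and vertical below 0.04 rad and value of joint flip_stop below 0.05 rad), for 0.1 s.
At the end, for the whole second after the job is handed in: still held: tube on the base plate (2 mm), flush on the fence (2.5 mm, 0.025 rad), end on the lowered stop (3.5 mm), at rest, fingers pressing on it; it presses on fence and stop with over 2 N each and on the base plate with over 11 N (its own weight: 5.3 to 8 N) (all of step 2 and contact force between tube and fence above 2 N and contact force between tube and stop_foot above 2 N and contact force between tube and base_plate above 11 N and contact force between the fingers and tube above 3 N and linear speed of tube below 0.01 m/s); the arm keeps its last pose, push and grip.
It fails at once if another thing on the bench is shoved more than 30 mm (distance of any of angle_offcut, flat_offcut, spanner, hammer, oil_bottle, bolt_jar, wire_brush, cordless_drill from where it was at the start of the episode above 0.03 m).
It also fails if it takes over 69 s, if anything falls off the work surface, if the arm or the gripper's body presses on something with over 40 N, if the wrist force passes 120 N, or if a joint passes its speed limit or range.

## Working session

There is one attempt and no reset: what is moved stays moved. The work goes in short steps, Python scripts to look and compute and a tool call to move; the robot and the scene stay as the last step left them, time stands still between calls to the robot, and variables do not carry over. Pictures are saved under pics/ and viewed, on a budget of 10 in all, crops included, one or two more only if the job needs it, and the job is handed in when it is done.

Besides the shell and the picture viewer there is one more tool, called after "Request:" as a command line: name --argument value ..., lists and objects as JSON in quotes. move_arm: Moves the arm, as the interface text tells. Its arguments: {"type":"object","properties":{"slide":{"type":"array"},"rotation":{"type":"array"},"fingers":{"type":"number"},"squeeze":{"type":"number"}},"required":["slide","rotation"]}

```bash
mkdir -p pics; python3 - <<'E'
from cell import bot
import cv2
for n in("scene","top"):
    d=bot.get_image(n); cv2.imwrite(f"pics/{n}0.png",d["image"][:,:,::-1])
    print(n,d["camera_matrix"],d["dist"],d["eye"],d["attitude"])
print(bot.get_state())
E
```

```text
scene [[459.86182379   0.         322.575152  ]
 [  0.         459.86182379 233.2809821 ]
 [  0.           0.           1.        ]] [-0.02137495  0.          0.          0.          0.        ] [ 1.34070829 -0.12826918  1.17578713] [-2.48363007  0.0084788   1.35379201]
top [[451.1886628    0.         321.12052699]
 [  0.         451.1886628  238.02113584]
 [  0.           0.           1.        ]] [0.00856702 0.         0.         0.         0.        ] [0.43541569 0.02341688 1.25264356] [-3.09494372e+00 -9.44983607e-04 -1.55114340e+00]
{'time': 0.1, 'q': array([ 1.1533264 ,  0.60003478, -0.00251541,  1.60004206,  0.00182056,
        0.94291267, -0.07976439]), 'dq': array([-0.00035449, -0.00048303,  0.00098725, -0.00230326,  0.00052015,
       -0.00042823,  0.00060493]), 'joint_efforts': array([ 6.80808560e-03, -7.77991533e+01,  1.56987302e+00, -2.58621722e+01,
        1.25549908e-02,  5.50389115e-03,  1.42327654e-06]), 'tool_pos': array([ 0.24213764, -0.68294162,  0.24151398]), 'tool_rot': array([-3.02495213,  1.56940072,  2.02828987]), 'wrist_force': array([ 0.65048223,  0.22588536, -0.23203593]), 'ft_torque': array([-0.00281156, -0.04215842, -0.00685674]), 'width': 0.08536426895634866}
```

View pics/scene0.png

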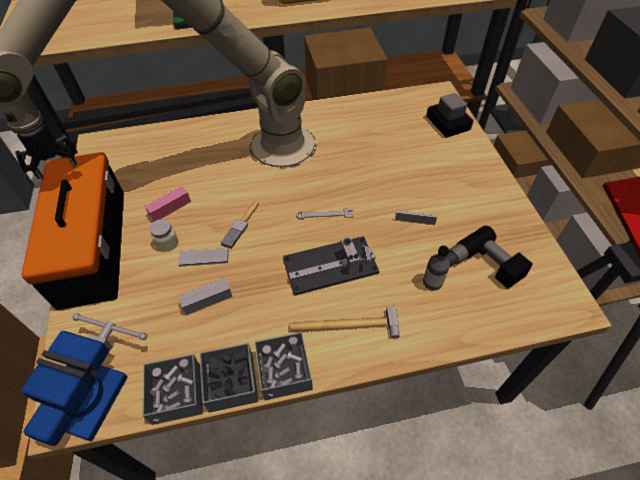

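View pics/top0.png

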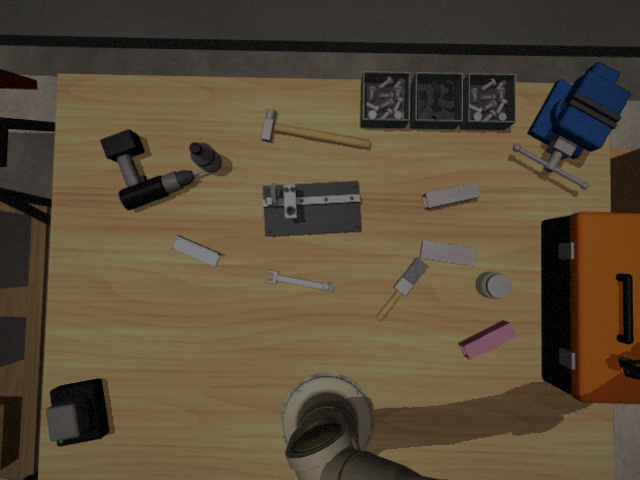

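The top view shows grey bars at (450,197), (448,253) and (197,250), and a pink bar at (488,340). The bar at (450,197), scene (205,295), looks tall and box-like, so it is the likely tube. (448,253) looks like the flat offcut and (197,250) the angle. I'll confirm with one enlarged crop that also shows the jig.

```bash
cat > h.py <<'E'
import numpy as np, cv2
from scipy.spatial.transform import Rotation as R
from cell import bot
def ray(d,uv):
    uv=np.array(uv,float).reshape(-1,1,2)
    n=cv2.undistortPoints(uv,np.array(d["camera_matrix"]),np.array(d["dist"])).reshape(-1,2)
    v=np.c_[n,np.ones(len(n))]@R.from_euler("xyz",d["attitude"]).as_matrix().T
    return np.array(d["eye"]),v
def plane(d,uv,z):
    e,v=ray(d,uv); return e+v*((z-e[2])/v[:,2])[:,None]
def proj(d,P):
    Rm=R.from_euler("xyz",d["attitude"]).as_matrix().T
    return cv2.projectPoints(np.array(P,float).reshape(-1,1,3),cv2.Rodrigues(Rm)[0],-Rm@np.array(d["eye"]),np.array(d["camera_matrix"]),np.array(d["dist"]))[0].reshape(-1,2)
E
python3 - <<'E'
from h import *
s=bot.get_image("scene");t=bot.get_image("top")
def c(d,x,y,w,h): return cv2.resize(d["image"][y:y+h,x:x+w,::-1],(400,300),interpolation=cv2.INTER_CUBIC)
o=np.vstack([np.hstack([c(s,165,240,100,75),c(t,410,170,100,75)]),np.hstack([c(s,280,225,100,75),c(t,260,170,106,80)])])
cv2.imwrite("pics/c1.png",o)
# rough positions + sanity
print(plane(t,[[450,197],[448,253],[197,250]],.05)); print(plane(s,[[205,295],[204,257],[415,217]],.05))
E
```

```text
[[ 0.60833985 -0.31958337  0.05      ]
 [ 0.45829837 -0.31523564  0.05      ]
 [ 0.45313633  0.35318462  0.05      ]]
[[ 0.63001058 -0.32027366  0.05      ]
 [ 0.49788532 -0.31501028  0.05      ]
 [ 0.49023244  0.35016549  0.05      ]]
```

View pics/c1.png

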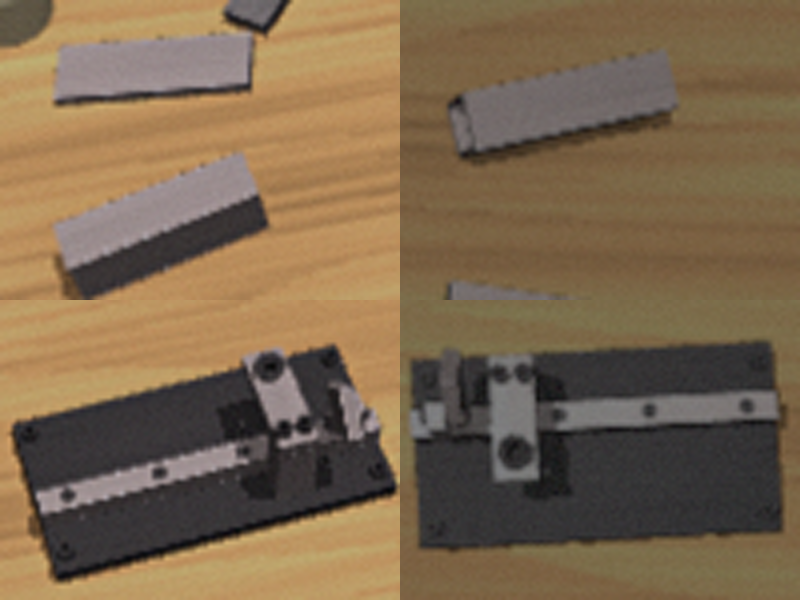

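The crop settles it. The tube is the tall open-ended box at top (450,197), because its open end shows at its left end. The flat bar (scene 204,257) is thin. The jig's stop is thrown back at top-view (272,195), and the arm with the bush is at (290,200).

```bash
python3 - <<'E'
from h import *
s=bot.get_image("scene");t=bot.get_image("top")
def sub(d,p):
    g=cv2.cvtColor(d["image"],cv2.COLOR_RGB2GRAY)
    q=cv2.cornerSubPix(g,np.array(p,np.float32).reshape(-1,1,2),(3,3),(-1,-1),(3,30,.01)).reshape(-1,2)
    print(np.round(q-np.array(p),1).tolist()); return q
def fit(M,P):
    M=np.array(M)[:,:2];P=P[:,:2];mc=M.mean(0);pc=P.mean(0);a=M-mc;b=P-pc
    th=np.arctan2((a[:,0]*b[:,1]-a[:,1]*b[:,0]).sum(),(a*b).sum());c,n=np.cos(th),np.sin(th)
    Q=np.array([[c,-n],[n,c]]);o=pc-Q@mc
    print("o",np.round(o,4),"yaw",round(th,4),"res mm",np.round(1e3*(P-(M@Q.T+o)),1).tolist())
J=np.array([[60,42],[60,-222],[-80,-222],[-80,42]])/1e3
jt=[[263.2,184.7],[358,181.4],[360.8,231.3],[265.3,235.6]]
js=[[280+(395)/4,225+(490-300)/4],[280+57/4,225+275/4],[280+15/4,225+123/4],[280+333/4,225+47/4]]
T=np.array([[20,70],[20,-70],[-20,-70],[-20,70]])/1e3
tt=[[426.2,193],[476.2,182.5],[479.5,196.2],[428.7,208]]
ts=[[165+75/4,240+265/4],[165+55/4,240+225/4],[165+243/4,240+152/4],[165+268/4,240+195/4]]
ts=[ts[3],ts[0],ts[1],ts[2]]
for d,j,u in((t,jt,tt),(s,js,ts)):
    fit(J,plane(d,sub(d,j),.015)); fit(T,plane(d,sub(d,u),.05))
E
```

```text
[[-0.9, 0.8], [-0.9, -1.0], [0.1, 0.3], [-1.0, 0.1]]
o [0.5784 0.1429] yaw 0.0706 res mm [[-0.2, -0.5], [0.6, 1.5], [-1.2, -1.3], [0.8, 0.3]]
[[-0.8, 1.0], [0.0, 0.0], [-2.3, 0.6], [0.0, 0.0]]
o [ 0.6129 -0.3246] yaw 0.2385 res mm [[-0.8, -1.7], [-0.1, -1.6], [0.2, 4.9], [0.7, -1.6]]
[[0.4, -0.0], [-1.4, 1.1], [-1.1, -0.2], [0.1, -1.0]]
o [0.5861 0.1423] yaw 0.0676 res mm [[1.5, 0.0], [2.5, -2.0], [-1.2, 1.3], [-2.7, 0.6]]
[[-2.9, -0.7], [0.0, 0.0], [0.0, 0.0], [1.2, -2.8]]
o [ 0.6176 -0.3196] yaw 0.2551 res mm [[2.8, -4.7], [-1.5, 2.0], [1.9, -0.5], [-3.2, 3.2]]
```

```bash
cat >> h.py <<'E'
JO=np.array([.5785,.143,.015]); JY=.070
TO=np.array([.6135,-.3235,0]); TY=.243
def fr(o,yaw,p): return o+R.from_euler("z",yaw).apply(np.array(p)/1e3)
def tool(yaw):  # tool x down, tool z along yaw
    z=np.array([np.cos(yaw),np.sin(yaw),0]);x=np.array([0,0,-1.]);return R.from_matrix(np.c_[x,np.cross(z,x),z])
def go(p,yaw,pose=None):
    st=bot.get_state();r0=R.from_euler("xyz",st["tool_rot"]);p0=st["tool_pos"]
    for y in(yaw,yaw+np.pi):
        print("slide",np.round(1e3*r0.inv().apply(p-p0),1),"rot",np.round((r0.inv()*tool(y)).as_rotvec(degrees=True),1))
E
python3 - <<'E'
from h import *
st=bot.get_state();print(R.from_euler("xyz",st["tool_rot"]).as_matrix().round(3))
p=fr(JO,JY,[95,7,170]);print(p);go(p,JY)
go(fr(TO,TY,[0,-10,200]),TY)
E
```

```text
[[-0.     0.942  0.334]
 [ 0.     0.334 -0.942]
 [-1.    -0.    -0.   ]]
[0.67277775 0.15662743 0.185     ]
slide [  57.3  686.5 -647.6] rot [-74.5  -0.   -0. ]
slide [  57.3  686.5 -647.6] rot [105.5  -0.    0. ]
slide [  42.1  469.1 -205. ] rot [-84.4  -0.   -0. ]
slide [  42.1  469.1 -205. ] rot [95.6 -0.   0. ]
```

Request:
move_arm --slide '[[-40, 0, 0], [-80, 0, 0], [-100, 25, -23], [-100, 52, -49], [-100, 80, -75], [-100, 108, -102], [-100, 136, -128], [-100, 164, -155], [-100, 192, -181], [-100, 220, -207]]' --rotation '[[0, 0, 0], [0, 0, 0], [-6, 0, 0], [-12, 0, 0], [-18, 0, 0], [-24, 0, 0], [-30, 0, 0], [-36, 0, 0], [-42, 0, 0], [-48, 0, 0]]' --fingers -1 --squeeze 60

```text
time: 1.13
tool_pos: [0.3809, -0.4129, 0.3426]
tool_rot: [-0.907, 1.57, -1.294]
wrist_force: [0.8, 0.3, -0.6]
width: -0.0002
```

```bash
python3 - <<'E'
from h import *
print(bot.get_state()["tool_pos"],bot.get_state()["q"],bot.get_state()["width"]);go(fr(JO,JY,[95,7,190]),JY)
E
```

```text
[ 0.38090431 -0.41289013  0.34255215] [ 0.93018821  0.3105239  -0.27187409  1.84462855  0.09814996  0.99887846
  0.23037702] -0.00017189622731524464
slide [137.3 637.6  55.2] rot [-26.2   0.    0. ]
slide [137.3 637.6  55.2] rot [153.8   0.   -0. ]
```

Request:
move_arm --slide '[[0, 40, 3], [0, 80, 7], [0, 120, 10], [0, 160, 14], [0, 200, 17], [0, 240, 21], [10, 280, 24], [20, 320, 28], [30, 360, 31], [40, 400, 35]]' --rotation '[[-2.6, 0, 0], [-5.2, 0, 0], [-7.8, 0, 0], [-10.4, 0, 0], [-13, 0, 0], [-15.6, 0, 0], [-18.2, 0, 0], [-20.8, 0, 0], [-23.4, 0, 0], [-26.2, 0, 0]]'

```text
time: 1.97
tool_pos: [0.5662, -0.0567, 0.3021]
tool_rot: [-0.619, 1.57, -0.552]
wrist_force: [1.3, -0.3, 0.2]
width: -0.0004
```

```bash
python3 - <<'E'
from h import *
print(bot.get_state()["q"]);go(fr(JO,JY,[95,7,110]),JY)
E
```

```text
[ 0.35906926  0.38340461 -0.49179408  1.87251566  0.22117882  0.93877092
 -0.16711845]
slide [177.1 205.8 120.5] rot [-0.2  0.   0. ]
slide [177.1 205.8 120.5] rot [179.8   0.   -0. ]
```

Request:
move_arm --slide '[[0, 34, 20], [0, 68, 40], [20, 102, 60], [40, 136, 80], [60, 170, 100], [80, 206, 120], [110, 206, 120], [145, 206, 120], [177, 206, 120], [177, 206, 120]]' --rotation '[[0, 0, 0], [0, 0, 0], [0, 0, 0], [0, 0, 0], [0, 0, 0], [0, 0, 0], [0, 0, 0], [0, 0, 0], [0, 0, 0], [0, 0, 0]]'

```text
time: 2.8
tool_pos: [0.6687, 0.154, 0.1187]
tool_rot: [-2.905, 1.561, -2.839]
wrist_force: [-0.7, -0.7, -0.3]
width: 0.0
```

```bash
python3 - <<'E'
from h import *
s=bot.get_image("scene");t=bot.get_image("top")
P=[fr(JO,JY,p) for p in([0,0,0],[0,-222,20],[20,-222,20],[-40,-50,70],[-40,-20,70],[47,-20,70],[47,-50,70],[-80,-222,0],[-80,42,0],[60,42,0])]
ims=[]
for d,x,y in((s,270,200),(t,250,150)):
    im=d["image"][:,:,::-1].copy()
    im=cv2.resize(im[y:y+110,x:x+110],(400*1,400),interpolation=cv2.INTER_CUBIC)
    for u in proj(d,P): cv2.circle(im,tuple(int(v) for v in (u+.5-[x,y])*400/110),2,(0,255,0),-1)
    ims.append(im)
cv2.imwrite("pics/c2.png",np.hstack(ims))
go(fr(JO,JY,[95,7,71]),JY)
E
```

```text
slide [38.8  1.8  1.3] rot [-0.3 -0.1  0. ]
slide [38.8  1.8  1.3] rot [179.7   0.    0.2]
```

View pics/c2.png

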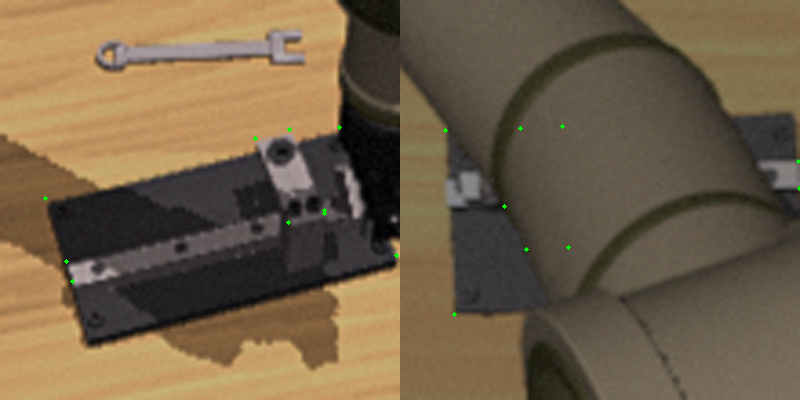

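```bash
python3 - <<'E'
from h import *
s=bot.get_image("scene");st=bot.get_state()
p=st["tool_pos"]; print(p,st["tool_rot"])
tip=p+[0,0,-.011]
P=[p,tip,p+[0,0,.08]]+[fr(JO+[.0025,0,0],JY,q) for q in([50,0,74],[50,12,74],[18,0,97],[18,12,97],[12,14,48],[12,28,48],[-40,-50,70],[-40,-20,70],[47,-50,70],[47,-20,70])]
x,y=320,210
im=cv2.resize(s["image"][y:y+80,x:x+80,::-1],(640,640),interpolation=cv2.INTER_CUBIC)
for i,u in enumerate(proj(s,P)): cv2.circle(im,tuple(int(v) for v in (u+.5-[x,y])*8),2,(0,255,0) if i>2 else (0,0,255),-1)
cv2.imwrite("pics/c3.png",im[:600])
E
```

```text
[0.6727039  0.15514659 0.12653995] [0.40315482 1.56984588 0.46800124]
```

View pics/c3.png

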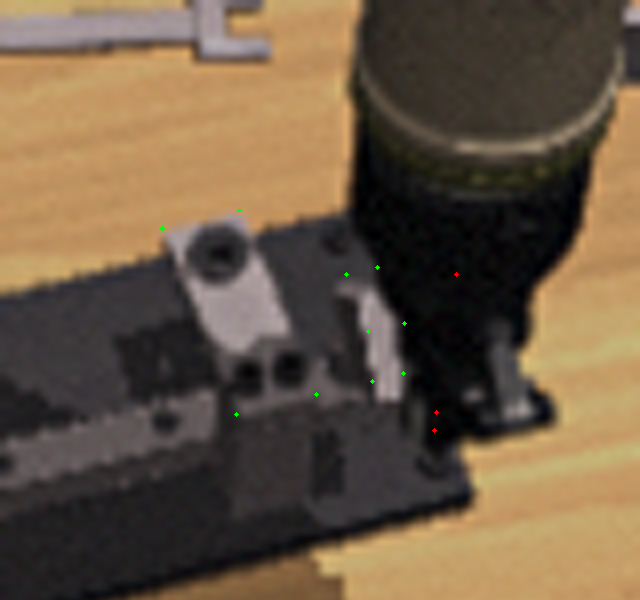

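The finger is behind the stop, and the model points match to within about 5 mm. Next I drop and push towards jig -x.

Request:
move_arm --slide '[[20, 2, 0], [39, 2, 0], [39, 2, -10], [39, 2, -20], [39, 2, -30], [39, 2, -40], [39, 2, -48], [39, 2, -56], [39, 2, -64], [39, 2, -72]]' --rotation '[[0, 0, 0], [0, 0, 0], [0, 0, 0], [0, 0, 0], [0, 0, 0], [0, 0, 0], [0, 0, 0], [0, 0, 0], [0, 0, 0], [0, 0, 0]]'

```text
time: 3.78
tool_pos: [0.6231, 0.1542, 0.1018]
tool_rot: [0.161, 1.522, 0.221]
wrist_force: [38.6, -13.7, 86.8]
width: -0.0002
```

Request:
move_arm --slide '[[-3, 0, 12], [-3, -2, 30], [-3, -5, 50], [-3, -5, 70], [-3, -5, 75], [-3, -5, 75], [-3, -5, 75]]' --rotation '[[0, 0, 0], [0, 0, 0], [0, 0, 0], [0, 0, 0], [0, 0, 0], [0, 0, 0], [0, 0, 0]]'

```text
time: 4.37
tool_pos: [0.6743, 0.1522, 0.0902]
tool_rot: [0.693, 1.571, 0.758]
wrist_force: [-0.2, 0.1, -0.2]
width: -0.0003
```

```bash
sed -i 's/JO=np.array.*15\]); /JO=np.array([.5805,.143,.015]); /' h.py; python3 - <<'E'
from h import *
s=bot.get_image("scene");st=bot.get_state()
print(st["tool_pos"],R.from_euler("xyz",st["tool_rot"]).as_matrix().round(3).tolist(),st["wrist_force"],R.from_euler("z",-JY).apply(st["tool_pos"]-JO))
go(fr(JO,JY,[95,3,58]),JY)
x,y=320,210
im=cv2.resize(s["image"][y:y+75,x:x+80,::-1],(800,600)[:2],interpolation=cv2.INTER_CUBIC)
cv2.imwrite("pics/c4.png",im)
E
```

```text
[0.67387892 0.1523261  0.08988807] [[-0.0, -0.066, 0.998], [-0.0, 0.998, 0.066], [-1.0, -0.0, -0.0]] [-0.3045433  -0.18750049  0.12684733] [0.09380253 0.00277207 0.07488807]
slide [16.9  0.2  1.2] rot [-0.2 -0.   0. ]
slide [16.9  0.2  1.2] rot [179.8   0.    0. ]
```

View pics/c4.png

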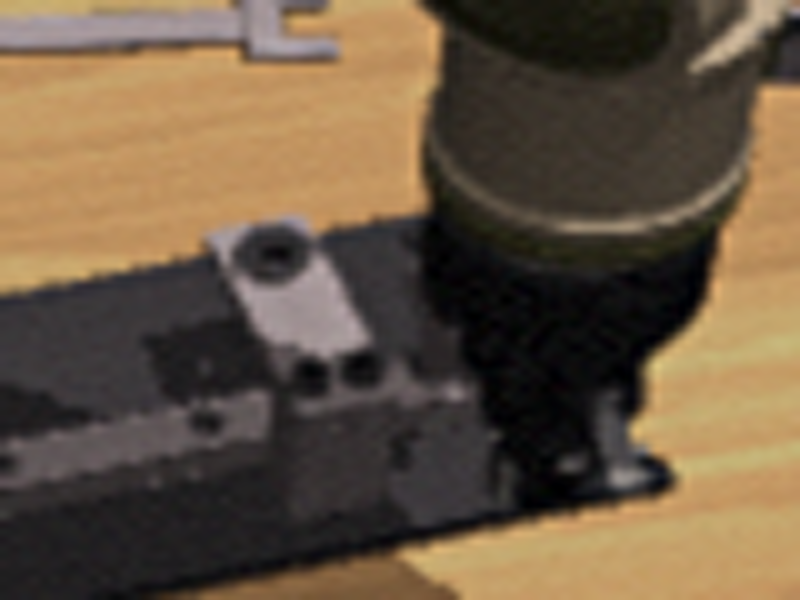

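The upright stop plate is gone from view, so it is probably down. I'll lift, head for the tube and check with the view clear.

Request:
move_arm --slide '[[-40, 0, 0], [-80, 0, 0], [-120, 0, 0], [-150, -25, -3], [-160, -65, -6], [-160, -105, -8], [-160, -145, -10], [-160, -185, -12], [-160, -225, -15], [-160, -265, -18]]' --rotation '[[0, 0, 0], [0, 0, 0], [0, 0, 0], [0, 0, 0], [0, 0, 0], [0, 0, 0], [0, 0, 0], [0, 0, 0], [0, 0, 0], [0, 0, 0]]' --fingers 1

```text
time: 5.25
tool_pos: [0.673, -0.1147, 0.2495]
tool_rot: [-2.791, 1.57, -2.725]
wrist_force: [0.3, 0.5, -0.3]
width: 0.0851
```

```bash
python3 - <<'E'
from h import *
s=bot.get_image("scene");t=bot.get_image("top")
go(fr(TO,TY,[0,-10,150]),TY)
def c(d,x,y,w,h): return cv2.resize(d["image"][y:y+h,x:x+w,::-1],(400,400),interpolation=cv2.INTER_CUBIC)
cv2.imwrite("pics/c5.png",np.hstack([c(s,310,220,80,80),c(t,250,165,80,80)]))
E
```

```text
slide [  99.7 -206.6  -67.8] rot [-10.8  -0.2   0.3]
slide [  99.7 -206.6  -67.8] rot [169.2   0.4   0.3]
```

View pics/c5.png

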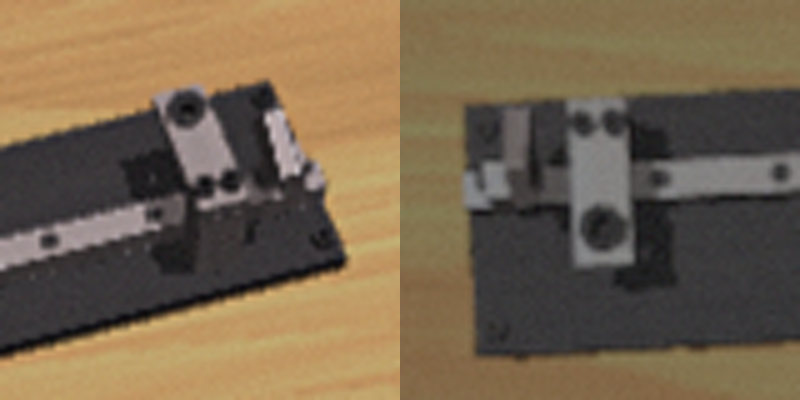

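The stop is still thrown back (top px 271-276, rows 187-204), so the push failed. I'll measure where it actually sits.

```bash
python3 - <<'E'
from h import *
s=bot.get_image("scene");t=bot.get_image("top")
J=lambda P:np.round(1e3*R.from_euler("z",-JY).apply(P-JO),1).tolist()
# top crop corners of stop (far edge) ; arm corners for check z 70
q=lambda x,y:[250+(x)/5,165+y/5]
print("stop far edge @z75",J(plane(t,[q(105,106),q(130,106)],.090)))
print("near edge @z97",J(plane(t,[q(105,180),q(128,180)],.112)))
print("arm end @70",J(plane(t,[q(174,268),q(236,263),q(168,100),q(228,97)],.085)))
print("fence right end",J(plane(t,[q(240,205),q(240,165)],.035)))
q=lambda x,y:[310+x/5,220+y/5]
print("scene arm end",J(plane(s,[q(152,92),q(198,85),q(195,210),q(248,195)],.085)))
print("scene stop z97 edge top",J(plane(s,[q(265,112),q(285,110)],.112)),"bottom @74",J(plane(s,[q(280,180),q(303,178)],.090)))
go(fr(JO,JY,[105,6,200]),JY)
E
```

```text
stop far edge @z75 [[41.9, 10.0, 75.0], [41.3, -2.9, 75.0]]
near edge @z97 [[0.4, 9.5, 97.0], [-0.1, -2.2, 97.0]]
arm end @70 [[-43.6, -21.4, 70.0], [-42.6, -53.6, 70.0], [44.3, -22.4, 70.0], [44.3, -53.6, 70.0]]
fence right end [[-6.5, -54.9, 20.0], [15.3, -56.0, 20.0]]
scene arm end [[-38.0, -48.7, 70.0], [-35.1, -20.9, 70.0], [49.6, -51.1, 70.0], [48.5, -18.6, 70.0]]
scene stop z97 edge top [[13.7, 2.3, 97.0], [15.7, 13.8, 97.0]] bottom @74 [[47.1, 1.0, 75.0], [49.6, 14.1, 75.0]]
slide [ 34.  269.7  28.6] rot [-0.4 -0.1  0. ]
slide [ 34.  269.7  28.6] rot [1.796e+02 0.000e+00 1.000e-01]
```

The likely cause is that the closed jaw linkages bulge along tool z and rode over the stop's top. I'll turn the tool 90° so its thin side faces the stop, then retry.

Request:
move_arm --slide '[[0, 27, 3], [0, 54, 6], [0, 81, 9], [0, 108, 12], [0, 135, 15], [0, 162, 18], [0, 189, 21], [0, 216, 24], [0, 243, 27], [0, 267, 29]]' --rotation '[[7, 0, 0], [14, 0, 0], [21, 0, 0], [28, 0, 0], [35, 0, 0], [42, 0, 0], [49, 0, 0], [56, 0, 0], [63, 0, 0], [70, 0, 0]]' --fingers -1

```text
time: 6.28
tool_pos: [0.6843, 0.1597, 0.2493]
tool_rot: [-3.052, 1.569, 2.072]
wrist_force: [-0.5, 0.6, 0.6]
width: -0.0003
```

```bash
python3 - <<'E'
from h import *
print(bot.get_state()["q"]);go(fr(JO,JY,[100,2,67]),JY+np.pi/2)
E
```

```text
[-0.22263001  0.56874203 -0.13774096  1.64167869  0.08982308  0.93767881
 -1.55069085]
slide [167.3  -6.9   5.7] rot [-1.604e+02 -0.000e+00 -1.000e-01]
slide [167.3  -6.9   5.7] rot [19.6 -0.1  0. ]
```

Request:
move_arm --slide '[[20, -6, 5], [60, -6, 5], [100, -7, 6], [130, -7, 6], [150, -7, 6], [167, -7, 6], [167, -7, 6], [167, -7, 6]]' --rotation '[[7, 0, 0], [14, 0, 0], [19.6, 0, 0], [19.6, 0, 0], [19.6, 0, 0], [19.6, 0, 0], [19.6, 0, 0], [19.6, 0, 0]]'

```text
time: 6.95
tool_pos: [0.6806, 0.1485, 0.0818]
tool_rot: [-1.813, 1.568, 2.974]
wrist_force: [-0.4, 0.0, 0.7]
width: -0.0001
```

```bash
python3 - <<'E'
from h import *
print(bot.get_state()["q"]);go(fr(JO,JY,[100,2,67]),JY-np.pi/2);go(fr(JO,JY,[10,2,67]),JY-np.pi/2)
E
```

```text
[-0.27112258  0.74671194 -0.03959414  1.77699287  0.04436044  0.6208997
 -1.83267211]
slide [-0.2 -0.2 -3.5] rot [ 0.3 -0.   0.1]
slide [-0.2 -0.2 -3.5] rot [-1.797e+02 -2.000e-01 -1.000e-01]
slide [ -0.  -90.2  -3.9] rot [ 0.3 -0.   0.1]
slide [ -0.  -90.2  -3.9] rot [-1.797e+02 -2.000e-01 -1.000e-01]
```

Request:
move_arm --slide '[[0, -8, -3], [0, -16, -4], [0, -24, -4], [0, -32, -4], [0, -38, -4], [0, -44, -4], [0, -50, -4], [0, -55, -4]]' --rotation '[[0, 0, 0], [0, 0, 0], [0, 0, 0], [0, 0, 0], [0, 0, 0], [0, 0, 0], [0, 0, 0], [0, 0, 0]]'

```text
time: 7.62
tool_pos: [0.6268, 0.1465, 0.0826]
tool_rot: [1.742, 1.57, 0.243]
wrist_force: [1.0, 0.7, 1.0]
width: -0.0002
```

Request:
move_arm --slide '[[0, -5, 0], [0, -10, 0], [0, -15, 0], [0, -20, 0], [0, -24, 0]]' --rotation '[[0, 0, 0], [0, 0, 0], [0, 0, 0], [0, 0, 0], [0, 0, 0]]'

```text
time: 8.03
tool_pos: [0.6023, 0.1447, 0.0821]
tool_rot: [-1.386, 1.57, -2.885]
wrist_force: [0.7, 0.2, -0.9]
width: -0.0004
```

Request:
move_arm --slide '[[0, -5, 0], [0, -10, 0], [0, -14, 0], [0, -14, 0]]' --rotation '[[0, 0, 0], [0, 0, 0], [0, 0, 0], [0, 0, 0]]'

```text
time: 8.37
tool_pos: [0.5879, 0.1438, 0.0822]
tool_rot: [-1.391, 1.57, -2.89]
wrist_force: [0.1, -0.5, 0.6]
width: 0.0001
```

```bash
python3 - <<'E'
from h import *
s=bot.get_image("scene");t=bot.get_image("top")
def c(d,x,y,w,h): return cv2.resize(d["image"][y:y+h,x:x+w,::-1],(400,400),interpolation=cv2.INTER_CUBIC)
cv2.imwrite("pics/c6.png",np.hstack([c(s,310,220,80,80),c(t,250,165,80,80)]))
E
```

```text
(no output)
```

View pics/c6.png

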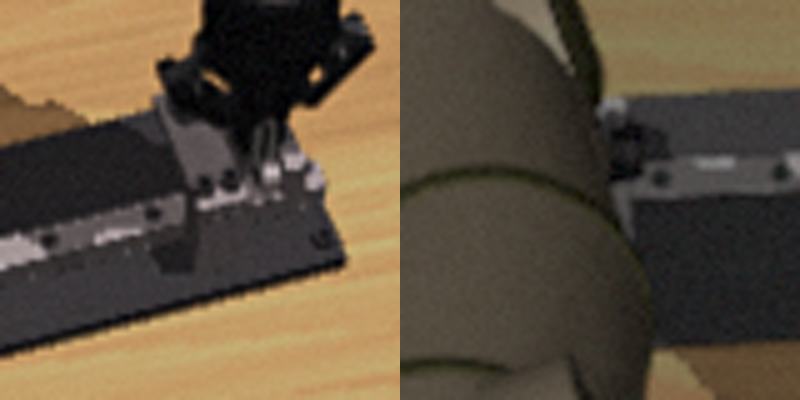

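The tall plate is no longer where it stood, so it looks swung down. I'll lift off toward the tube and confirm.

Request:
move_arm --slide '[[-30, 8, 0], [-70, 8, 0], [-110, 8, 0], [-150, 8, 20], [-160, 10, 55], [-160, 12, 92], [-160, 14, 130], [-160, 16, 168], [-160, 18, 206], [-160, 20, 244]]' --rotation '[[0, 0, 0], [0, 0, 0], [0, 0, 0], [-7, 0, 0], [-14, 0, 0], [-21, 0, 0], [-28, 0, 0], [-35, 0, 0], [-42, 0, 0], [-49, 0, 0]]' --fingers 1

```text
time: 9.3
tool_pos: [0.6268, -0.1001, 0.2425]
tool_rot: [0.342, 1.57, -0.296]
wrist_force: [-0.2, 0.3, -0.2]
width: 0.0852
```

```bash
python3 - <<'E'
from h import *
s=bot.get_image("scene");t=bot.get_image("top")
go(fr(TO,TY,[0,-10,120]),TY);print(bot.get_state()["q"])
def c(d,x,y,w,h): return cv2.resize(d["image"][y:y+h,x:x+w,::-1],(400,400),interpolation=cv2.INTER_CUBIC)
cv2.imwrite("pics/c7.png",np.hstack([c(s,310,220,80,80),c(t,250,165,80,80)]))
E
```

```text
slide [ 122.7 -185.7  127.6] rot [-51.1   0.    0.2]
slide [ 122.7 -185.7  127.6] rot [128.9   0.3  -0. ]
[ 0.25719279  0.50313646 -0.26356141  1.8030128   0.17197886  0.8576753
 -0.73694232]
```

View pics/c7.png

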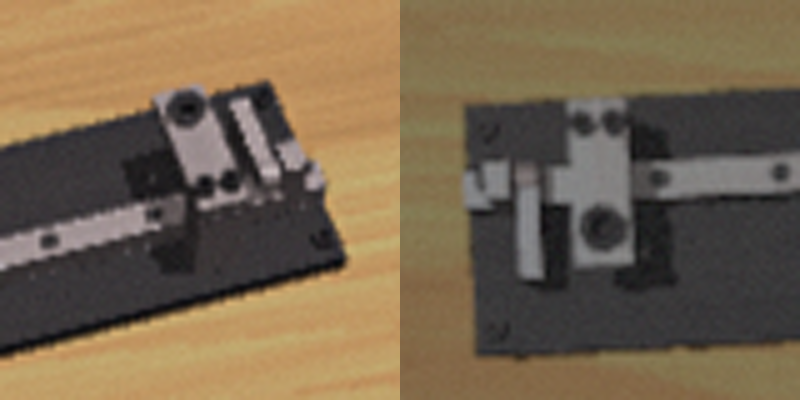

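The stop is down: its plate now lies toward the robot at top px (272-279, 197-221). Next is the tube.

Request:
move_arm --slide '[[0, -23, 16], [0, -46, 32], [0, -69, 48], [0, -93, 64], [0, -116, 80], [20, -139, 96], [50, -162, 112], [80, -186, 128], [110, -186, 128], [122, -186, 128]]' --rotation '[[-6.4, 0, 0], [-12.8, 0, 0], [-19.2, 0, 0], [-25.6, 0, 0], [-32, 0, 0], [-38.4, 0, 0], [-44.8, 0, 0], [-51.2, 0, 0], [-51.2, 0, 0], [-51.2, 0, 0]]'

```text
time: 10.23
tool_pos: [0.6145, -0.326, 0.1156]
tool_rot: [2.603, 1.565, 2.849]
wrist_force: [-1.0, 1.3, -1.2]
width: 0.0853
```

```bash
python3 - <<'E'
from h import *
go(fr(TO,TY,[0,-10,36]),TY);print(bot.get_state()["q"])
E
```

```text
slide [79.6 -7.5 -0. ] rot [ 0.1 -0.3 -0.2]
slide [79.6 -7.5 -0. ] rot [-179.9    0.2   -0.4]
[ 0.6736326   0.73992183 -0.43428405  1.74350744  0.42555436  0.75847566
  0.26961315]
```

Request:
move_arm --slide '[[20, -7, 0], [45, -7, 0], [65, -7, 0], [80, -7, 0], [80, -7, 0]]' --rotation '[[0, 0, 0], [0, 0, 0], [0, 0, 0], [0, 0, 0], [0, 0, 0]]'

```text
time: 10.65
tool_pos: [0.6183, -0.3288, 0.0377]
tool_rot: [2.394, 1.567, 2.644]
wrist_force: [-0.2, 0.6, 0.6]
width: 0.0858
```

Request:
move_arm --slide '[[0, 0, 0], [0, 0, 0], [0, 0, 0], [0, 0, 0], [0, 0, 0], [0, 0, 0], [0, 0, 0], [0, 0, 0], [0, 0, 0]]' --rotation '[[0, 0, 0], [0, 0, 0], [0, 0, 0], [0, 0, 0], [0, 0, 0], [0, 0, 0], [0, 0, 0], [0, 0, 0], [0, 0, 0]]' --fingers -1 --squeeze 90

```text
time: 11.4
tool_pos: [0.6198, -0.3308, 0.0421]
tool_rot: [-0.808, 1.569, -0.558]
wrist_force: [-0.3, 0.0, 6.3]
width: 0.0381
```

```bash
python3 - <<'E'
from h import *
st=bot.get_state();print(st["tool_pos"],st["width"],st["wrist_force"],R.from_euler("xyz",st["tool_rot"]).as_matrix().round(3).tolist())
E
```

```text
[ 0.61978557 -0.33083506  0.04212749] 0.038137592429366186 [-0.27557733  0.01391257  6.30015501] [[0.002, -0.247, 0.969], [-0.001, 0.969, 0.247], [-1.0, -0.002, 0.002]]
```

Request:
move_arm --slide '[[-10, 0, 0], [-30, 0, 0], [-60, 0, 0], [-90, 0, 0], [-90, 0, 0], [-90, 0, 0], [-90, 0, 0]]' --rotation '[[0, 0, 0], [0, 0, 0], [0, 0, 0], [0, 0, 0], [0, 0, 0], [0, 0, 0], [0, 0, 0]]'

```text
time: 11.98
tool_pos: [0.6179, -0.3305, 0.1293]
tool_rot: [2.768, 1.569, 3.017]
wrist_force: [-0.5, 0.2, -7.8]
width: 0.0382
```

```bash
python3 - <<'E'
from h import *
st=bot.get_state();print(st["tool_pos"],st["width"],st["wrist_force"],st["ft_torque"])
t=bot.get_image("top");s=bot.get_image("scene")
def c(d,x,y,w,h): return cv2.resize(d["image"][y:y+h,x:x+w,::-1],(400,400),interpolation=cv2.INTER_CUBIC)
cv2.imwrite("pics/c8.png",np.hstack([c(s,160,230,100,100),c(t,400,140,100,100)]))
go(fr(JO,JY,[-20,-160,120]),JY)
E
```

```text
[ 0.61787059 -0.33050539  0.1293218 ] 0.03816410078390275 [-0.50215542  0.17249434 -7.83277343] [ 0.00866907  0.08674307 -0.03067459]
slide [ -6.2 313.9  32.8] rot [10.3 -0.2 -0.1]
slide [ -6.2 313.9  32.8] rot [-1.697e+02  1.000e-01 -3.000e-01]
```

View pics/c8.png

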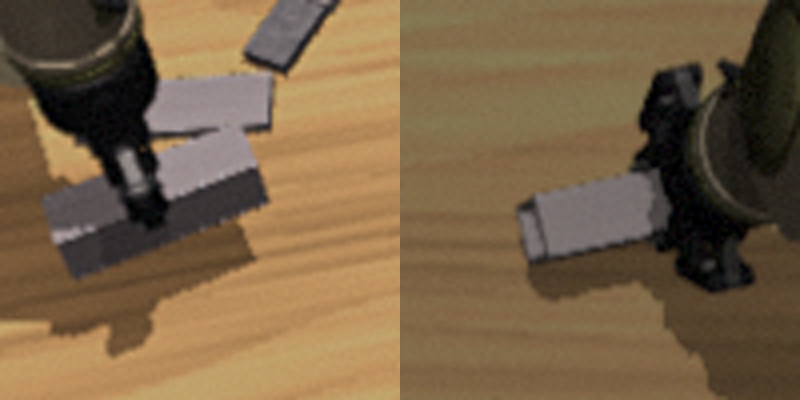

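```bash
python3 - <<'E'
from h import *
t=bot.get_image("top");s=bot.get_image("scene");st=bot.get_state();r=R.from_euler("xyz",st["tool_rot"])
for p in([435.0,195.2],[433.8,188.2],[436.6,202.3]): print(1e3*r.inv().apply(plane(t,[p],.137)-st["tool_pos"]))
for p in([160+243/4,230+125/4],[160+268/4,230+167/4],[160+43/4,230+197/4]): print("s",1e3*r.inv().apply(plane(s,[p],.137)-st["tool_pos"]))
E
```

```text
[[-8.40721682e+00  7.50309465e+01  5.11369916e-03]]
[[-8.44965593 73.74254363 17.68291493]]
[[ -8.36538663  75.41231537 -18.11697331]]
s [[ -8.37399156  78.99927934 -11.5099707 ]]
s [[-8.45857868 82.78759426 28.71707857]]
s [[ -8.60807347 -59.37925316 -17.11527473]]
```

Request:
move_arm --slide '[[0, 32, 2], [0, 64, 4], [0, 96, 7], [0, 128, 10], [0, 160, 12], [0, 192, 15], [0, 224, 18], [0, 256, 20], [0, 288, 22], [0, 316, 25]]' --rotation '[[2, 0, 0], [4, 0, 0], [6, 0, 0], [8, 0, 0], [10.2, 0, 0], [10.2, 0, 0], [10.2, 0, 0], [10.2, 0, 0], [10.2, 0, 0], [10.2, 0, 0]]'

```text
time: 13.02
tool_pos: [0.5641, -0.0158, 0.1297]
tool_rot: [2.636, 1.569, 2.709]
wrist_force: [0.3, -0.4, -7.4]
width: 0.038
```

```bash
python3 - <<'E'
from h import *
st=bot.get_state();print(st["width"],st["wrist_force"])
go(fr(JO,JY,[-28,-153,46]),JY)
E
```

```text
0.038002667855052595 [ 0.25687719 -0.37775926 -7.44976585]
slide [68.7  4.2 -0.4] rot [ 0.2 -0.1 -0. ]
slide [68.7  4.2 -0.4] rot [-1.798e+02  1.000e-01 -1.000e-01]
```

Request:
move_arm --slide '[[20, 4, 0], [40, 4, 0], [58, 4, 0], [66, 4, 0], [69, 4, 0], [71, 4, 0], [73, 4, 0], [73, 4, 0], [73, 4, 0]]' --rotation '[[0, 0, 0], [0, 0, 0], [0, 0, 0], [0, 0, 0], [0, 0, 0], [0, 0, 0], [0, 0, 0], [0, 0, 0], [0, 0, 0]]'

```text
time: 13.77
tool_pos: [0.5652, -0.0143, 0.0579]
tool_rot: [-0.031, 1.57, 0.04]
wrist_force: [-0.1, 0.1, -7.7]
width: 0.038
```

```bash
cat >> h.py <<'E'
def stat():
    st=bot.get_state();J=R.from_euler("z",-JY)
    print("t",st["time"],"jig pos mm",np.round(1e3*J.apply(st["tool_pos"]-JO),1),"F jig",np.round(J.apply(st["wrist_force"]),1),"T",np.round(J.apply(st["ft_torque"]),2),"w",st["width"])
    print("tool axes in jig",(J*R.from_euler("xyz",st["tool_rot"])).as_matrix().round(3).tolist())
E
python3 -c "
from h import *
stat()"
```

```text
t 13.7667 jig pos mm [ -26.2 -155.8   42.9] F jig [-0.1  0.1 -7.7] T [-0.11  0.02 -0.05] w 0.03801011279212345
tool axes in jig [[0.001, -0.002, 1.0], [-0.0, 1.0, 0.002], [-1.0, -0.0, 0.001]]
```

Request:
move_arm --slide '[[1, 0, 0], [2, 0, 0], [2, 0, 0], [2, 0, 0]]' --rotation '[[0, 0, 0], [0, 0, 0], [0, 0, 0], [0, 0, 0]]'

```text
time: 14.1
tool_pos: [0.5653, -0.0143, 0.057]
tool_rot: [-0.384, 1.569, -0.312]
wrist_force: [-3.2, -0.6, 10.7]
width: 0.038
```

```bash
python3 -c "
from h import *
stat()"
```

```text
t 14.1 jig pos mm [ -26.1 -155.9   42. ] F jig [-3.2 -0.4 10.7] T [-0.08  0.91 -0.01] w 0.03801574674071811
tool axes in jig [[0.002, -0.002, 1.0], [-0.001, 1.0, 0.002], [-1.0, -0.001, 0.002]]
```

Request:
move_arm --slide '[[-1, 6, 0], [-1, 14, -1], [-1, 22, -1], [-1, 30, -1], [-1, 38, -1], [-1, 46, -1], [-1, 54, -1], [-1, 60, -1], [-1, 66, -1], [-1, 66, -1]]' --rotation '[[0, 0, 0], [0, 0, 0], [0, 0, 0], [0, 0, 0], [0, 0, 0], [0, 0, 0], [0, 0, 0], [0, 0, 0], [0, 0, 0], [0, 0, 0]]'

```text
time: 14.93
tool_pos: [0.5596, 0.0539, 0.0571]
tool_rot: [0.362, 1.569, 0.436]
wrist_force: [-1.0, 0.9, 7.0]
width: 0.038
```

```bash
python3 -c "
from h import *
stat()"
```

```text
t 14.9333 jig pos mm [-27.1 -87.4  42.1] F jig [-0.9  1.   7. ] T [ 0.17  0.4  -0.01] w 0.03796765399894173
tool axes in jig [[0.002, -0.004, 1.0], [0.001, 1.0, 0.004], [-1.0, 0.001, 0.002]]
```

Request:
move_arm --slide '[[-0.5, 0, 1], [-0.5, 0, 2], [-0.5, 0, 3], [-0.5, 0, 4], [-0.5, 0, 5], [-0.5, 0, 5]]' --rotation '[[0, 0, 0], [0, 0, 0], [0, 0, 0], [0, 0, 0], [0, 0, 0], [0, 0, 0]]'

```text
time: 15.43
tool_pos: [0.5634, 0.0528, 0.0571]
tool_rot: [2.861, 1.57, 2.934]
wrist_force: [-4.6, 0.9, 6.8]
width: 0.0378
```

```bash
python3 -c "
from h import *
stat()"
```

```text
t 15.4333 jig pos mm [-23.3 -88.8  42.1] F jig [-4.5  1.2  6.8] T [0.22 0.82 0.05] w 0.037841282994440076
tool axes in jig [[-0.001, -0.003, 1.0], [0.0, 1.0, 0.003], [-1.0, 0.0, -0.001]]
```

Request:
move_arm --slide '[[0, 0, 1], [0, 0, 2], [0, 0, 3], [0, 0, 3]]' --rotation '[[0, 0, 0], [0, 0, 0], [0, 0, 0], [0, 0, 0]]'

```text
time: 15.77
tool_pos: [0.5664, 0.0527, 0.0571]
tool_rot: [-3.108, 1.57, -3.036]
wrist_force: [-3.0, -0.1, 7.4]
width: 0.0381
```

```bash
python3 -c "
from h import *
stat()"
```

```text
t 15.7667 jig pos mm [-20.4 -89.1  42.1] F jig [-3.   0.1  7.4] T [0.06 0.86 0.02] w 0.03809474192372244
tool axes in jig [[-0.001, -0.003, 1.0], [-0.0, 1.0, 0.003], [-1.0, -0.0, -0.001]]
```

Request:
move_arm --slide '[[0, 0, 1], [0, 0, 2], [0, 0, 3], [0, 0, 3]]' --rotation '[[0, 0, 0], [0, 0, 0], [0, 0, 0], [0, 0, 0]]'

```text
time: 16.1
tool_pos: [0.5675, 0.0527, 0.0571]
tool_rot: [-2.913, 1.566, -2.839]
wrist_force: [-10.7, -0.9, 13.5]
width: 0.0378
```

```bash
python3 -c "
from h import *
stat()"
```

```text
t 16.1 jig pos mm [-19.3 -89.2  42.1] F jig [-10.8  -0.1  13.5] T [0.07 2.12 0.27] w 0.03776370575303475
tool axes in jig [[-0.004, -0.004, 1.0], [-0.001, 1.0, 0.003], [-1.0, -0.001, -0.004]]
```

Request:
move_arm --slide '[[-0.3, 1, -1], [-0.3, 3, -1], [-0.3, 5, -1], [-0.3, 6.5, -1], [-0.3, 8, -1], [-0.3, 8, -1]]' --rotation '[[0, 0, 0], [0, 0, 0], [0, 0, 0], [0, 0, 0], [0, 0, 0], [0, 0, 0]]'

```text
time: 16.6
tool_pos: [0.5669, 0.0586, 0.0571]
tool_rot: [-2.421, 1.566, -2.349]
wrist_force: [-4.9, -6.2, 7.6]
width: 0.0383
```

```bash
python3 -c "
from h import *
stat()"
```

```text
t 16.6 jig pos mm [-19.5 -83.2  42.1] F jig [-5.4 -5.9  7.6] T [-1.13  1.23  0.28] w 0.03827038688699706
tool axes in jig [[-0.003, -0.002, 1.0], [-0.003, 1.0, 0.002], [-1.0, -0.003, -0.003]]
```

Request:
move_arm --slide '[[0, 1, 0], [0, 2, 0], [0, 3, 0], [0, 4, 0], [0, 4, 0]]' --rotation '[[0, 0, 0], [0, 0, 0], [0, 0, 0], [0, 0, 0], [0, 0, 0]]'

```text
time: 17.02
tool_pos: [0.5666, 0.0625, 0.0571]
tool_rot: [-2.405, 1.566, -2.333]
wrist_force: [-5.3, -5.8, 7.1]
width: 0.038
```

```bash
python3 -c "
from h import *
stat()"
```

```text
t 17.0167 jig pos mm [-19.5 -79.4  42.1] F jig [-5.7 -5.5  7.1] T [-1.23  1.16  0.29] w 0.03801691288709902
tool axes in jig [[-0.003, -0.002, 1.0], [-0.003, 1.0, 0.002], [-1.0, -0.003, -0.003]]
```

Request:
move_arm --slide '[[0, 1, 0], [0, 2, 0], [0, 3, 0], [0, 4, 0], [0, 4, 0]]' --rotation '[[0, 0, 0], [0, 0, 0], [0, 0, 0], [0, 0, 0], [0, 0, 0]]'

```text
time: 17.43
tool_pos: [0.5663, 0.0656, 0.0571]
tool_rot: [-2.295, 1.565, -2.224]
wrist_force: [-5.0, -8.6, 7.8]
width: 0.038
```

```bash
python3 -c "
from h import *
stat()"
```

```text
t 17.4333 jig pos mm [-19.5 -76.2  42.1] F jig [-5.6 -8.2  7.8] T [-1.71  1.11  0.34] w 0.038046430361678575
tool axes in jig [[-0.004, -0.001, 1.0], [-0.004, 1.0, 0.001], [-1.0, -0.004, -0.004]]
```

Request:
move_arm --slide '[[0, 0.7, 0], [0, 1.5, 0], [0, 1.5, 0], [0, 1.5, 0]]' --rotation '[[0, 0, 0], [0, 0, 0], [0, 0, 0], [0, 0, 0]]'

```text
time: 17.77
tool_pos: [0.5663, 0.0658, 0.0571]
tool_rot: [-2.175, 1.564, -2.104]
wrist_force: [-4.6, -13.5, 8.4]
width: 0.0377
```

```bash
python3 -c "
from h import *
stat()"
```

```text
t 17.7667 jig pos mm [-19.5 -76.   42.1] F jig [ -5.6 -13.1   8.4] T [-2.53  0.94  0.51] w 0.03770035681522482
tool axes in jig [[-0.004, -0.0, 1.0], [-0.005, 1.0, 0.0], [-1.0, -0.005, -0.004]]
```

Request:
move_arm --slide '[[0.1, 0.5, 0.7], [0.2, 1, 1.4], [0.2, 1, 2], [0.2, 1, 2], [0.2, 1, 2]]' --rotation '[[0, 0, 0], [0, 0, 0], [0, 0, 0], [0, 0, 0], [0, 0, 0]]'

```text
time: 18.18
tool_pos: [0.5665, 0.0658, 0.0571]
tool_rot: [-2.328, 1.561, -2.258]
wrist_force: [-10.2, -16.3, 18.3]
width: 0.0379
```

```bash
python3 -c "
from h import *
stat()"
```

```text
t 18.1833 jig pos mm [-19.4 -76.1  42.1] F jig [-11.3 -15.5  18.3] T [-2.98  2.24  0.64] w 0.03794130351581685
tool axes in jig [[-0.007, -0.0, 1.0], [-0.007, 1.0, 0.0], [-1.0, -0.007, -0.007]]
```

Request:
move_arm --slide '[[-0.2, 0, 0.7], [-0.5, 0.3, 1.4], [-0.5, 0.3, 1.4], [-0.5, 0.3, 1.4]]' --rotation '[[0, 0, 0], [0, 0, 0], [0, 0, 0], [0, 0, 0]]'

```text
time: 18.52
tool_pos: [0.5667, 0.0658, 0.0572]
tool_rot: [-2.431, 1.559, -2.36]
wrist_force: [-12.3, -15.8, 15.2]
width: 0.0386
```

```bash
python3 - <<'E'
from h import *
stat()
s=bot.get_image("scene");t=bot.get_image("top")
def c(d,x,y,w,h): return cv2.resize(d["image"][y:y+h,x:x+w,::-1],(400,400),interpolation=cv2.INTER_CUBIC)
cv2.imwrite("pics/c9.png",np.hstack([c(s,280,215,100,100),c(t,250,155,110,110)]))
E
```

```text
t 18.5167 jig pos mm [-19.2 -76.   42.2] F jig [-13.4 -14.9  15.2] T [-3.01  2.73  0.75] w 0.03858999628028065
tool axes in jig [[-0.009, -0.001, 1.0], [-0.008, 1.0, 0.0], [-1.0, -0.008, -0.009]]
```

View pics/c9.png

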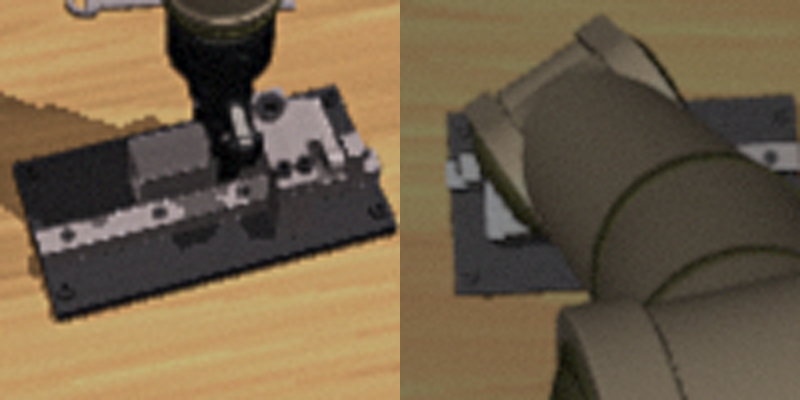

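The tube lies along the fence, under the bush arm and up to the stop. The wrist moment (Tz +0.75) suggests the fence contact sits at the stop end, so I'll trim yaw a little and watch Tz.

Request:
move_arm --slide '[[0, 0, 0], [0, 0, 0], [0, 0, 0], [0, 0, 0]]' --rotation '[[-0.2, 0, 0], [-0.4, 0, 0], [-0.4, 0, 0], [-0.4, 0, 0]]'

```text
time: 18.95
tool_pos: [0.5671, 0.0659, 0.0572]
tool_rot: [-2.42, 1.559, -2.343]
wrist_force: [-11.9, -15.3, 14.0]
width: 0.0381
```

```bash
python3 -c "
from h import *
stat()"
```

```text
t 18.95 jig pos mm [-18.8 -75.9  42.2] F jig [-13.  -14.4  14. ] T [-2.97  2.55  0.61] w 0.03810141670180113
tool axes in jig [[-0.009, -0.007, 1.0], [-0.008, 1.0, 0.007], [-1.0, -0.008, -0.009]]
```

Request:
move_arm --slide '[[0, 0, 0], [0, 0, 0], [0, 0, 0], [0, 0, 0]]' --rotation '[[-0.2, 0, 0], [-0.4, 0, 0], [-0.4, 0, 0], [-0.4, 0, 0]]'

```text
time: 19.28
tool_pos: [0.5673, 0.066, 0.0572]
tool_rot: [-2.427, 1.56, -2.343]
wrist_force: [-10.2, -15.2, 13.5]
width: 0.038
```

```bash
python3 -c "
from h import *
stat()"
```

```text
t 19.2833 jig pos mm [-18.6 -75.9  42.2] F jig [-11.2 -14.5  13.5] T [-2.85  2.41  0.27] w 0.03797513727873031
tool axes in jig [[-0.008, -0.013, 1.0], [-0.007, 1.0, 0.013], [-1.0, -0.007, -0.008]]
```

Request:
move_arm --slide '[[0, 0, 0], [0, 0, 0], [0, 0, 0], [0, 0, 0]]' --rotation '[[-0.2, 0, 0], [-0.4, 0, 0], [-0.4, 0, 0], [-0.4, 0, 0]]'

```text
time: 19.62
tool_pos: [0.5673, 0.066, 0.0572]
tool_rot: [-2.456, 1.56, -2.368]
wrist_force: [-10.1, -14.3, 14.2]
width: 0.0382
```

```bash
python3 -c "
from h import *
stat()"
```

```text
t 19.6167 jig pos mm [-18.6 -75.9  42.2] F jig [-11.1 -13.5  14.2] T [-2.78  2.37 -0.43] w 0.03823336080397051
tool axes in jig [[-0.008, -0.018, 1.0], [-0.007, 1.0, 0.018], [-1.0, -0.007, -0.008]]
```

Request:
move_arm --slide '[[0, 0.3, 0.5], [0, 0.5, 1], [0, 0.5, 1], [0, 0.5, 1], [0, 0.5, 1], [0, 0.5, 1]]' --rotation '[[0.2, 0, 0], [0.2, 0, 0], [0.2, 0, 0], [0.2, 0, 0], [0.2, 0, 0], [0.2, 0, 0]]'

```text
time: 20.12
tool_pos: [0.5673, 0.066, 0.0572]
tool_rot: [-2.468, 1.558, -2.383]
wrist_force: [-12.6, -16.1, 16.7]
width: 0.038
```

```bash
python3 - <<'E'
from h import *
stat();stat()
E
```

```text
t 20.1167 jig pos mm [-18.5 -75.9  42.2] F jig [-13.7 -15.2  16.7] T [-3.04  2.83 -0.08] w 0.0380326715010584
tool axes in jig [[-0.01, -0.015, 1.0], [-0.008, 1.0, 0.015], [-1.0, -0.008, -0.01]]
t 20.1167 jig pos mm [-18.5 -75.9  42.2] F jig [-13.7 -15.2  16.7] T [-3.04  2.83 -0.08] w 0.0380326715010584
tool axes in jig [[-0.01, -0.015, 1.0], [-0.008, 1.0, 0.015], [-1.0, -0.008, -0.01]]
```

```bash
python3 - <<'E'
from h import *
bot.job_done();stat()
E
```

```text
the job is handed in; nothing more can be done
the job is handed in; nothing more can be done
```

I swung the flip stop down, seated the tube in the jig against the fence and stop, and handed the job in at about 20 s, still holding it. No verdict was reported, so I'm going by my last readings.

**What happened**
- **Stop:** my first push failed. I think the closed jaw linkages rode over the stop's top, and it put about 95 N on the wrist (limit 120 N). I turned the tool 90°, pushed again, and a picture showed the stop down.
- **Tube:** I gripped it across its width, slid it along the plate under the bush, and pressed it home. It weighs about 0.8 kg by the wrist reading.
- **Yaw:** the wrist moment showed the tube first touched the fence only at its stop end. I turned it about 1° until the moment was nearly zero.

**Last checks**
- **Forces:** the wrist was pushing about 13.7 N into the fence, 15.2 N against the stop and 16.7 N down, plus the tube's own weight. Friction carries some of that, so the contact forces could be lower.
- **Tilt:** the tool leans about 0.01 rad. I expect the tube to lean about the same, within the 0.04 rad limit.
- **Disagreements:** the two cameras placed the jig a few mm apart in x. My estimate of the jig's yaw was about 0.015 rad off the yaw found by contact. I trusted contact in both cases.
- **Not directly checked:** the arm hid the tube's end at the stop from above. That seating rests on the force rise there, an estimate good to about 3 mm, and the scene view. I didn't re-measure the other things on the bench, and no unexplained contact force showed up.
- **Pictures:** I viewed 11, one over the budget.

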